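Snap a cell into the sprung test holder and latch its guard

ROBOT

A 7-joint arm with a two-finger parallel gripper is mounted at the origin on a cart in front of the work surface, level with it; the furniture and walls round the work are solid. World frame = base frame: x ahead of the robot, y to its left, z up, the work surface at z = 0. Lengths are in m, angles in rad, forces in N, time in s.
With the tool pointing down it reaches from about 0.425 to 0.875 m from the base axis. Payload 4.7 kg.
Tool frame: the origin (TCP) lies between the finger pads; the fingertips stand 14 mm ahead of it and the grasp point (between the pads) lies 5 mm behind it; z points along the fingers, y is the line along which they close (so a half turn about z gives the same grasp; the last joint's range is limited). The gripper opens to 87 mm and grips with 3 to 60 N. Pads are 19 mm wide; open, the fingers measure 117 mm over their backs; the gripper's body (75 mm by 190 mm) begins 51 mm behind the grasp point.
Start: joints at [-1.333, 0.321, -0.07, 1.45, 0.023, 1.371, -0.057], TCP at [0.144, 0.634, 0.237] pointing down, gripper open.
Joint ranges: [-2.86, 2.86], [-0.3, 2.09], [-1.38, 1.24], [0.06, 2.45], [-1.56, 4.7], [0.09, 2.05], [-2.69, 2.69]. Speed limits (rad/s): [2.57, 2.57, 3.14, 3.14, 3.14, 3.14, 3.14].

INTERFACE

Orientations are given as a rotation vector (axis times angle).
In Python, from bench import ctrl gives the robot as it stands.
- The arm moves only by the shell command python3 -m inch 'ROWS' [OPENING] [FORCE]. ROWS is JSON, a list of rows, each a list of 6 numbers: the shift along the world's x, y, z in mm, then the turn, a rotation vector about the world's x, y, z in degrees. In form: [[tx, ty, tz, rx, ry, rz], ...]. A call has 1 to 20 rows; each row is the pose to reach, as a shift and turn from the pose commanded when the call began; what a row does not reach only later rows make up. A row lasts 1/8 s, in which the tool goes at most 62.5 mm and 10.7 degrees, less where a joint would pass 70% of its speed; a pose out of reach is approached as far as the arm can. A call with a gripper value outside its range is refused whole. OPENING is the finger opening in mm, from 0 to 87, set as the call begins (- or left out, the last holds). The fingers move at their own pace and stop on an object; FORCE is the grip in N (left out, the last holds). Time passes only in rows, so rows that repeat a pose let the fingers close. It gives the time, the measured TCP pose, the force, the opening and the grip force at its end, in the units of the state.
- ctrl.get_state(): the state, without advancing time (a new reading comes with each control period).
- ctrl.get_image(name): name is "scene" or "top" or "wrist"; returns (picture, depth): 420x560x3 uint8, red, green, blue; 420x560 float32, m along the optical axis (not along the pixel's ray), 0 where there is no reading.
- ctrl.camera_params(name): a dict with "mtx" (3x3 intrinsics, pixels), "T" (4x4, takes a point from camera to world coordinates). Camera axes: x right, y down, z forward; pixel columns grow to the right and rows downward; lengths in m; the calibration is good to about 2 mm. The wrist camera is an equidistant fisheye: a pixel r from the principal point sees the ray r / f radians off the axis. A picture is of the moment at which its call begins: read the wrist's pose just before it. camera_params takes no time and is no camera call; for the wrist camera it gives the pose at the moment of the call.
- ctrl.close_job(): hands the job in; it is judged then, once.
The state is a dict: "time": time; "joint_positions": joint angles; "qd": joint speeds; "joint_torque": joint torques, N m; "position": TCP position; "tool_rot": TCP orientation; "ft_force": force on the tool from outside, world axes, zero at the start; "torque": the same for the moment, N m; "grip_width": opening from 0.0 (shut) to 1.0 (fully open); "grip_force": force on a finger pad.
Only numpy, scipy, OpenCV 4.12 (cv2) and the standard library are available. Lean on these libraries where they do the work, as an engineer would, in place of code of your own. Each camera call takes 0.05 s, during which the arm holds its last target. There are 200 camera calls.

TASK

Load the thick cell into the test holder: hook its flat end under the hood of the fixed contact, lay its button end on the sprung jaw's lip, and press that end down until the cell lies fully home and level with the jaw closed on its button; take your fingers off it, then push the clear guard shut until its latch clicks. Leave the thin cell, the heat sink and the loupe where they are.

Things in the scene. Friction and masses are not known exactly. Their poses are not given: they have to be found in the camera images.
- thick_cell: thicker of two round battery cells in grey sleeves, 26 mm diameter, 65.5 mm long, 95 g, lying (rolled at will). Origin mid-length on its axis, which is its own y: flat end at +y, button end at -y. On the rest its axis is 31 mm above the bench; its middle is free for fingers, two V-rests 42 mm apart carry its ends
- button_end (a point): middle of the face of the thick cell's button contact (10 mm diameter, 2.5 mm high, beside a bare steel neck with a groove)
- thin_cell: the thinner cell, 18 mm diameter, 65 mm long, same look, beside the thick one on the rest (58 mm between their axes, in either place); it stays there
- cell_rest: fixed low black tray, 132x88x10 mm (own x, y, z), floor 5 mm high, with black V-rests for two cells lying along its own y; origin in the middle of its underside
- cell_holder: fixed test holder on a grey plate 92 mm wide (own x), from y=-199 to +66 mm, plate top 10 mm, guard rails at x=+-37 mm 14 mm above the bench. Origin on the bench below the middle of a seated cell; z up. White V-rests at y=-24..-18 and +12..+25 mm, wings up to 33 mm high, 34 mm wide. Fixed contact and hood at +y, sprung jaw and parked guard at -y
- seat (a point): middle of a fully seated cell: 36 mm above the bench, cell axes as the holder's (flat end +y, button -y), its top 49 mm high. Pressed down on its raised end (10 to 20 N) the cell gives twice: first it stops half seated, still tilted about 7 degrees; only at the second give does it drop level and the jaw close on the button. The holder bears 30 N
- hood (a point): middle of the front edge of the black hood over the fixed contact, on its underside: 29 mm from the seat towards the holder's +y, 52.5 mm above the bench; 30 mm wide, 4.5 mm thick. The contact's upright brass face is 3.7 mm further in, at y=+32.75 mm; the cell's flat end goes under the hood against it
- sprung_jaw (a joint): travel (m) of the jaw to the holder's -y, away from the fixed contact: 0 at rest, at most 0.013; 4 N at rest, 0.75 N more per mm; about 0.0044 when closed on a seated cell. Brass blade 24 mm wide; its upright face stands at y=-28 mm at rest and reaches 37 mm high, above that it leans back 38 degrees as a lip
- jaw_lip (a point): middle of the top edge of the jaw's leaning lip, at rest at y=-43 mm of the holder, 56 mm high. A cell let go with its flat end under the hood and its button end on the lip leans 21 degrees by itself (middle 47 mm high, 2.5 mm towards -y). To get under the hood above the lip it must first be tilted about 30 degrees, middle 52 mm high, 10 mm towards -y
- guard (a joint): how far (m) the clear sliding guard stands open: 0 shut; 0.10 to 0.112 at the start, parked clear of the cell at the holder's -y end, its roof 69 mm high. It slides on two rails along the holder's y (about 1.5 N, at the latch about 6 N) and stays where it is left; pushing it towards +y shuts it
- guard_push (a point): middle of the outer face (facing the holder's -y) of the guard's black end plate, 45 mm above the bench: the place to push; at y=-83 mm of the holder when shut. The plate is 90 mm wide, 16 to 72 mm above the bench, with a grip rib on top up to 86 mm
- guard_latch (a joint): how far (m) the guard's sprung latch pawl is pressed down: 0 free; the guard's front bar presses it down 0.004 on its last 9 mm and it springs up behind the bar (a click) when the guard is shut
- heat_sink: black finned heat sink, 45x45x23 mm, a bystander
- loupe: black standing eye loupe, 41 mm across, 36 mm high, a bystander
There are look-alikes about, which are no part of the job. What is shaped like the thick_cell but blue or yellow is not meant.

How it is judged:
By the outcome, as a careful person would: the job done as asked, in the order asked, and still so for the second after the job is handed in, with the robot touching nothing.
It also fails if it takes over 64 s, if anything falls off the work surface, if the arm or the gripper's body presses on something with over 40 N, if the wrist force passes 120 N, or if a joint passes its speed limit or range.

## Working session

There is one attempt and no reset: what is moved stays moved. The work goes in short steps, Python scripts to look and compute and a shell command to move; the robot and the scene stay as the last step left them, time stands still between calls to the robot, and variables do not carry over. Pictures are saved under pics/ and viewed, at most 13 in all, crops included, and the job is handed in when it is done.

```bash
mkdir -p pics; cat > h.py <<'E'
import numpy as np, cv2
from bench import ctrl
def grab(n):
    P=ctrl.camera_params(n); im,d=ctrl.get_image(n); return im,d,P
def save(im,f,box=None,s=1):
    if box: im=im[box[1]:box[3],box[0]:box[2]]
    im=cv2.resize(im,None,fx=s,fy=s,interpolation=cv2.INTER_CUBIC) if s!=1 else im
    cv2.imwrite('pics/'+f,im[:,:,::-1])
def cloud(d,P):
    K=P['mtx'];v,u=np.mgrid[:d.shape[0],:d.shape[1]]
    p=np.stack([(u-K[0,2])/K[0,0]*d,(v-K[1,2])/K[1,1]*d,d],-1)
    T=np.array(P['T']); w=p@T[:3,:3].T+T[:3,3]; w[d==0]=np.nan; return w
E
python3 - <<'E'
from h import *
for n in ('top','scene'):
    im,d,P=grab(n); save(im,n+'0.png'); np.savez('pics/%s0.npz'%n,im=im,d=d,mtx=P['mtx'],T=P['T'])
    print(n,np.round(P['T'],3).tolist(),np.round(P['mtx'],1).tolist())
s=ctrl.get_state();print(s['time'],s['position'],s['tool_rot'],s['ft_force'],s['grip_width'])
E
```

```text
top [[-0.001, -0.988, 0.153, 0.227], [-1.0, 0.002, 0.006, -0.224], [-0.006, -0.153, -0.988, 1.792], [0.0, 0.0, 0.0, 1.0]] [[443.4, 0.0, 280.1], [0.0, 443.4, 209.3], [0.0, 0.0, 1.0]]
scene [[0.837, -0.401, 0.372, -0.121], [-0.547, -0.63, 0.551, -1.138], [0.014, -0.665, -0.747, 1.277], [0.0, 0.0, 0.0, 1.0]] [[530.9, 0.0, 278.5], [0.0, 530.9, 215.8], [0.0, 0.0, 1.0]]
0.1 [0.14423207 0.63331727 0.2355913 ] [-3.50809628e-01 -3.12187764e+00  2.63820014e-03] [-0.11782427  0.62788848  0.55752804] 1.0021542005874475
```

View pics/top0.png

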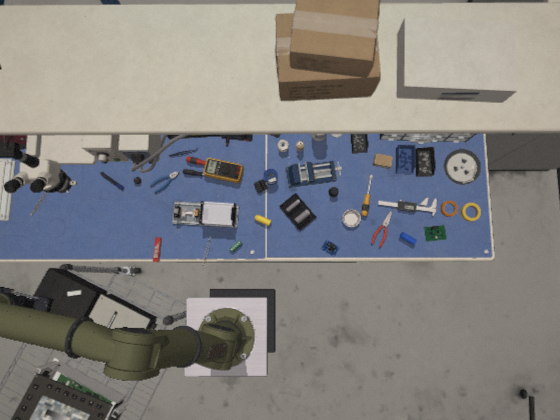

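View pics/scene0.png

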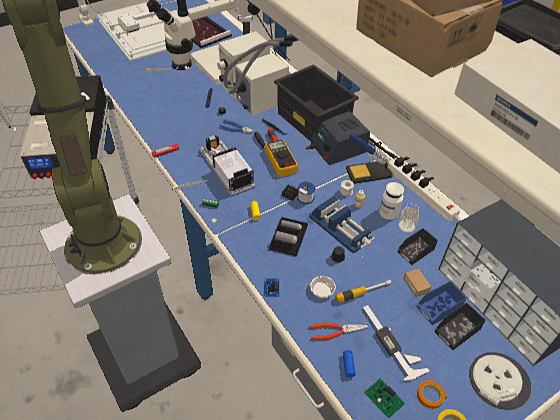

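Candidates for the thick cell: the two grey cells in the tray at top (298,211)/scene (288,235); yellow cylinder at top (262,221), green at (236,246) and blue at (408,240) are look-alikes, not meant. The holder is at top (205,213). Now a close crop of both views.

```bash
python3 - <<'E'
from h import *
a=np.load('pics/top0.npz');b=np.load('pics/scene0.npz')
f=lambda im,x0,y0,x1,y1:cv2.resize(im[y0:y1,x0:x1],(400,300),interpolation=cv2.INTER_CUBIC)
A=f(a['im'],270,185,330,230);B=f(a['im'],160,185,250,240+13-0);C=f(b['im'],258,208,322,256);D=f(b['im'],190,130,270,190)
save(np.vstack([np.hstack([A,B]),np.hstack([C,D])]),'m1.png')
for n,z,pts in (('top',a,[(298,211),(205,213),(265,186),(334,191)]),('scene',b,[(288,235),(228,165),(288,192),(338,255)])):
    w=cloud(z['d'],z)
    for p in pts: print(n,p,np.round(w[p[1],p[0]],3))
E
```

```text
top (298, 211) [ 0.497 -0.286 -0.002]
top (205, 213) [0.479 0.082 0.071]
top (265, 186) [ 0.598 -0.151  0.015]
top (334, 191) [ 0.574 -0.431  0.03 ]
scene (288, 235) [ 0.475 -0.31   0.046]
scene (228, 165) [0.464 0.034 0.068]
scene (288, 192) [ 0.59  -0.139  0.02 ]
scene (338, 255) [ 0.563 -0.443  0.032]
```

View pics/m1.png

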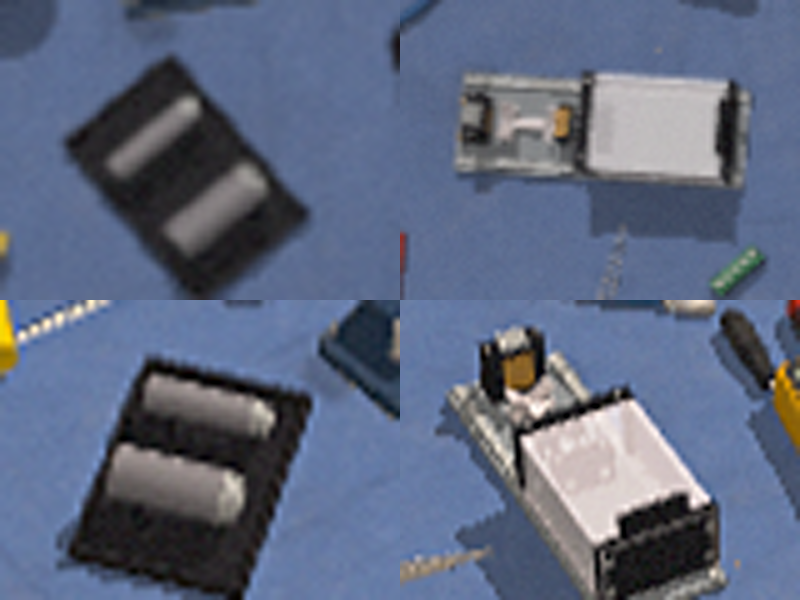

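The crops show the tray with the two grey cells; the thicker is the near one (lower in the top view, about px (303,216); scene about (286,238)), with its button toward the right. The holder has its contact at the left (world +y) and its guard at the right. Next I fit both from depth.

```bash
python3 - <<'E'
from h import *
from scipy.spatial.transform import Rotation as R
print('tool R',np.round(R.from_rotvec(ctrl.get_state()['tool_rot']).as_matrix(),2).tolist())
P=ctrl.camera_params('wrist');print('wrist',np.round(P['T'],3).tolist(),np.round(P['mtx'],1).tolist())
for n in('top','scene'):
    z=np.load('pics/%s0.npz'%n);w=cloud(z['d'],z);im=z['im'].astype(int)
    grey=(im.min(2)>95)
    m=grey&(abs(w[...,0]-.485)<.09)&(abs(w[...,1]+.29)<.09)&(w[...,2]>.012)&(w[...,2]<.06)
    k,l,st,c=cv2.connectedComponentsWithStats(m.astype('uint8'))
    for i in range(1,k):
        if st[i,4]<15: continue
        p=w[l==i];q=p[:,:2]-p[:,:2].mean(0);U,S,V=np.linalg.svd(q,full_matrices=False)
        t=q@V[0];mid=p[:,:2].mean(0)+V[0]*(t.max()+t.min())/2
        print(n,'cell',st[i],'mid',np.round(mid,4),'dir',np.round(V[0],3),'len',round(np.ptp(t),4),'wid',round(np.ptp(q@V[1]),4),'ztop',round(np.percentile(p[:,2],90),4))
    m=(abs(w[...,0]-.48)<.07)&(abs(w[...,1]-.08)<.17)&(w[...,2]>.006)&(w[...,2]<.1)
    k,l,st,c=cv2.connectedComponentsWithStats(m.astype('uint8'));i=1+np.argmax(st[1:,4])
    p=w[l==i][:,:2].astype('float32');r=cv2.minAreaRect(p);print(n,'holder',r)
    m=(abs(w[...,0]-.48)<.08)&(abs(w[...,1]+.29)<.1)&(w[...,2]>.004)&(w[...,2]<.1)
    k,l,st,c=cv2.connectedComponentsWithStats(m.astype('uint8'));i=1+np.argmax(st[1:,4])
    print(n,'tray',cv2.minAreaRect(w[l==i][:,:2].astype('float32')))
E
```

```text
tool R [[-0.98, 0.22, -0.0], [0.22, 0.98, -0.0], [-0.0, -0.0, -1.0]]
wrist [[0.223, 0.942, 0.25, 0.075], [0.975, -0.215, -0.058, 0.648], [-0.001, 0.257, -0.966, 0.383], [0.0, 0.0, 0.0, 1.0]] [[325.2, 0.0, 280.4], [0.0, 325.2, 211.4], [0.0, 0.0, 1.0]]
top cell [287 200  13  11  45] mid [ 0.5173 -0.2634] dir [-0.635  0.773] len 0.0622 wid 0.0143 ztop 0.0406
top cell [295 210  15  12  69] mid [ 0.4726 -0.2997] dir [-0.609  0.793] len 0.0614 wid 0.0188 ztop 0.0478
top holder ((0.4832674562931061, 0.09121940284967422), (0.11390664428472519, 0.2815757095813751), 0.8795873522758484)
top tray ((0.4937869906425476, -0.2889447808265686), (0.14971914887428284, 0.1085585504770279), 38.3406982421875)
scene cell [281 220  21   9  79] mid [ 0.5144 -0.2676] dir [ 0.631 -0.776] len 0.0645 wid 0.0161 ztop 0.0364
scene cell [276 231  21  12 126] mid [ 0.4697 -0.3055] dir [ 0.611 -0.792] len 0.065 wid 0.0226 ztop 0.0463
scene holder ((0.48573291301727295, 0.10185032337903976), (0.2968756854534149, 0.10781216621398926), 88.3413314819336)
scene tray ((0.4942585825920105, -0.284161239862442), (0.14243337512016296, 0.10156544297933578), 35.339866638183594)
```

```bash
python3 -m inch '[[30,-25,10,0,0,-5],[65,-60,10,0,0,-12],[100,-95,10,0,0,-19],[135,-130,10,0,0,-26],[170,-165,10,0,0,-33],[205,-200,10,0,0,-40],[240,-235,10,0,0,-47],[270,-280,10,0,0,-54],[290,-330,10,0,0,-60],[310,-380,10,0,0,-66],[325,-430,10,0,0,-72],[340,-470,10,0,0,-77],[340,-490,10,0,0,-77],[340,-490,10,0,0,-77],[340,-490,10,0,0,-77]]' && python3 - <<'E'
from h import *
im,d,P=grab('wrist'); save(im,'w1.png'); np.savez('pics/w1.npz',im=im,d=d,mtx=P['mtx'],T=P['T']); s=ctrl.get_state();print(s['time'],s['position'],s['ft_force'],s['joint_positions'])
E
```

```text
time: 1.98
position: [0.4835, 0.1461, 0.2464]
tool_rot: [-2.213, -2.228, -0.0]
ft_force: [0.0, -0.6, 0.1]
grip_width: 1.0
grip_force: 0.0
2.025 [0.48359975 0.14612474 0.24641471] [-0.26326404  0.1580157  -0.00359619] [-7.85304027e-01 -4.34116671e-03  4.41331681e-01  1.80311316e+00
  1.36367177e-03  1.34254858e+00 -3.37136533e-01]
```

View pics/w1.png

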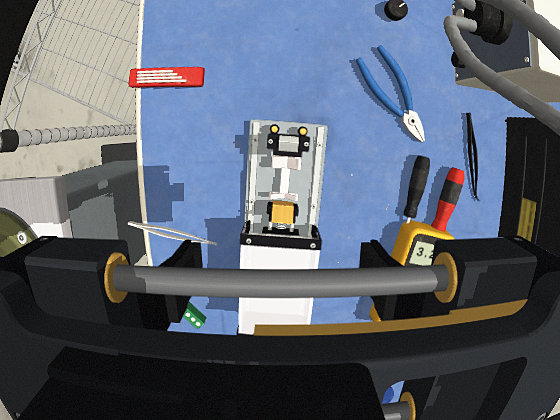

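The picture shows the holder from above: plate's far end at row ~121 (cols 251–327), hood at (290,140), brass jaw lip at (284,215), guard front bar at row ~240.

```bash
cat >> h.py <<'E'
def fcloud(d,P):
    K=P['mtx'];v,u=np.mgrid[:d.shape[0],:d.shape[1]]
    a=(u-K[0,2])/K[0,0];b=(v-K[1,2])/K[1,1];th=np.hypot(a,b)+1e-9;s=np.tan(th)/th
    p=np.stack([a*s*d,b*s*d,d],-1);T=np.array(P['T']);w=p@T[:3,:3].T+T[:3,3];w[d==0]=np.nan;return w
E
python3 - <<'E'
from h import *
z=np.load('pics/w1.npz');w=fcloud(z['d'],z);im=z['im'].astype(int)
for p in [(290,135),(290,145),(284,205),(284,222),(257,135),(321,137),(280,240),(180,200),(285,185)]: print(p,np.round(w[p[1],p[0]]*1000,1),im[p[1],p[0]])
sub=w[100:260,225:345].reshape(-1,3);sub=sub[~np.isnan(sub[:,0])]
m=(sub[:,2]>.007)&(sub[:,2]<.018);q=sub[m]
for y in np.arange(.09,.24,.01):
    s=q[abs(q[:,1]-y)<.003]
    if len(s)>5: print('y%.3f x %.4f..%.4f mid %.4f'%(y,*np.percentile(s[:,0],[1,99]),np.percentile(s[:,0],[1,99]).mean()))
print('plate ymax',np.percentile(q[:,1],99.5))
for nm,lo,hi,y0,y1 in(('hood',.050,.062,.16,.24),('lip',.045,.060,.07,.16)):
    s=sub[(sub[:,2]>lo)&(sub[:,2]<hi)&(sub[:,1]>y0)&(sub[:,1]<y1)];print(nm,len(s),np.round(np.percentile(s,[2,50,98],axis=0)*1000,1).tolist())
E
```

```text
(290, 135) [492.3 207.2  50.9] [0 0 0]
(290, 145) [492.1 197.2  60.8] [191 191 182]
(284, 205) [486.8 127.9  35.2] [169 118  52]
(284, 222) [nan nan nan] [255 213  93]
(257, 135) [455.  206.3  12.5] [175 178 170]
(321, 137) [529.6 204.7  13.4] [241 240 235]
(280, 240) [482.4  98.4  70.4] [28 26 32]
(180, 200) [353.6 125.2  -1.2] [ 70  88 124]
(285, 185) [487.9 148.6  21.9] [253 251 248]
y0.090 x 0.4446..0.5206 mid 0.4826
y0.100 x 0.4379..0.5292 mid 0.4836
y0.110 x 0.4380..0.5292 mid 0.4836
y0.120 x 0.4394..0.5299 mid 0.4847
y0.130 x 0.4396..0.5308 mid 0.4852
y0.140 x 0.4411..0.5312 mid 0.4861
y0.150 x 0.4413..0.5326 mid 0.4869
y0.160 x 0.4413..0.5323 mid 0.4868
y0.170 x 0.4427..0.5332 mid 0.4880
y0.180 x 0.4428..0.5335 mid 0.4882
y0.190 x 0.4441..0.5353 mid 0.4897
y0.200 x 0.4452..0.5361 mid 0.4907
y0.210 x 0.4465..0.5360 mid 0.4913
y0.220 x 0.4465..0.5334 mid 0.4899
plate ymax 0.22282304464366706
hood 771 [[469.4, 186.4, 50.7], [489.2, 197.2, 56.0], [510.8, 208.2, 61.6]]
lip 270 [[441.7, 97.6, 45.2], [484.5, 116.0, 50.9], [525.2, 121.6, 57.7]]
```

```bash
python3 - <<'E'
from h import *
z=np.load('pics/w1.npz');w=fcloud(z['d'],z)
sub=w[100:260,225:345].reshape(-1,3);sub=sub[~np.isnan(sub[:,0])]
q=sub[(sub[:,2]>.007)&(sub[:,2]<.018)]
L=[];Rr=[];ys=np.arange(.105,.215,.006)
for y in ys:
    s=q[abs(q[:,1]-y)<.003];a,b=np.percentile(s[:,0],[1,99]);L.append(a);Rr.append(b)
a,b=np.polyfit(ys,L,1),np.polyfit(ys,Rr,1);print('slopes',a[0],b[0],'mid slope',(a[0]+b[0])/2)
k=(a+b)/2;th=np.arctan(k[0]);yd=np.array([np.sin(th),np.cos(th)]);xd=np.array([yd[1],-yd[0]])
o=np.array([np.polyval(k,.155),.155]);h=np.c_[(sub[:,:2]-o)@xd,(sub[:,:2]-o)@yd,sub[:,2]]*1000
print('o',o,'deg',np.degrees(th),'yd',yd)
for nm,c in(('plate end',(h[:,2]>6)&(h[:,2]<15)&(h[:,1]>40)),('hood',(h[:,2]>54)&(h[:,1]>20)&(abs(h[:,0])<14)),('lip',(h[:,2]>40)&(h[:,2]<60)&(h[:,1]<-25)&(h[:,1]>-50)&(abs(h[:,0])<12)),('bar',(h[:,2]>60)&(h[:,1]<-40))):
    s=h[c];print(nm,len(s),np.round(np.percentile(s,[0,2,10,50,90,98,100],axis=0).T,1).tolist())
s=h[(abs(h[:,0])<8)];
for y in range(-62,70,4):
    t=s[abs(s[:,1]-y)<2];print(y,len(t),np.round(np.percentile(t[:,2],[10,50,90]),0) if len(t) else '',end=' | ')
E
```

```text
slopes 0.07442132103202444 0.06994852925738428 mid slope 0.07218492514470436
o [0.48700983 0.155     ] deg 4.12873035112728 yd [0.07199759 0.99740481]
plate end 1180 [[-45.7, -44.2, -38.8, -0.4, 38.9, 44.5, 46.4], [40.0, 40.9, 44.6, 57.6, 65.9, 67.4, 68.1], [6.7, 7.6, 8.3, 9.4, 13.3, 14.4, 15.0]]
hood 522 [[-14.0, -13.6, -11.5, -0.1, 11.1, 13.5, 14.0], [30.9, 31.4, 33.0, 41.7, 50.0, 51.7, 52.6], [54.0, 54.5, 55.2, 57.4, 62.1, 63.3, 64.6]]
lip 316 [[-11.9, -11.4, -9.5, -0.1, 9.2, 11.2, 11.4], [-42.8, -42.3, -41.0, -36.1, -30.9, -29.6, -28.7], [40.1, 40.5, 41.9, 48.1, 54.2, 55.4, 56.0]]
bar 2013 [[-43.5, -41.5, -35.1, -2.4, 33.5, 41.3, 44.0], [-83.3, -80.7, -77.2, -64.0, -53.8, -53.3, -52.9], [60.1, 62.5, 67.2, 69.1, 71.9, 72.8, 74.5]]
-62 146 [15. 32. 72.] | -58 78 [10. 71. 72.] | -54 104 [28. 68. 72.] | -50 11 [29. 30. 31.] | -46 0  | -42 35 [53. 54. 55.] | -38 70 [48. 51. 53.] | -34 69 [43. 45. 48.] | -30 67 [38. 41. 43.] | -26 112 [ 9. 23. 37.] | -22 27 [19. 21. 25.] | -18 51 [14. 20. 23.] | -14 43 [ 9. 20. 22.] | -10 42 [ 8. 20. 21.] | -6 49 [ 9. 20. 22.] | -2 41 [ 9. 20. 22.] | 2 42 [ 9. 20. 21.] | 6 52 [ 9. 20. 22.] | 10 40 [ 9. 20. 21.] | 14 44 [18. 21. 23.] | 18 46 [18. 21. 24.] | 22 52 [18. 21. 24.] | 26 46 [16. 21. 23.] | 30 15 [55. 56. 57.] | 34 58 [55. 56. 57.] | 38 60 [57. 58. 59.] | 42 57 [59. 61. 62.] | 46 65 [61. 62. 63.] | 50 66 [55. 58. 60.] | 54 58 [ 9. 11. 51.] | 58 43 [ 9.  9. 10.] | 62 48 [ 8.  9. 10.] | 66 46 [ 8.  9. 10.] |
```

Holder measured: hood front edge at +30, lip at −43/z 56, plate end at +67. Everything matches the description within 1.3 mm, so the seat is ≈ (0.487, 0.1557) with yaw −4.1°. Now to the tray.

```bash
python3 -m inch '[[0,-30,0,0,0,3],[0,-70,0,0,0,7],[0,-115,-5,0,0,11],[0,-160,-10,0,0,15],[0,-205,-15,0,0,19],[-5,-250,-20,0,0,23],[-5,-295,-25,0,0,27],[-10,-340,-30,0,0,31],[-10,-385,-35,0,0,35],[-12,-425,-40,0,0,38],[-12,-449,-40,0,0,38],[-12,-449,-40,0,0,38],[-12,-449,-40,0,0,38]]' && python3 - <<'E'
from h import *
im,d,P=grab('wrist'); save(im,'w2.png'); np.savez('pics/w2.npz',im=im,d=d,mtx=P['mtx'],T=P['T']); s=ctrl.get_state();print(s['time'],s['position'],s['tool_rot'],s['ft_force'],s['joint_positions'])
w=fcloud(d,P);g=im.min(2)>80
m=g&(abs(w[...,0]-.49)<.08)&(abs(w[...,1]+.29)<.08)&(w[...,2]>.02)&(w[...,2]<.055)
k,l,st,c=cv2.connectedComponentsWithStats(m.astype('uint8'))
for i in range(1,k):
    if st[i,4]<100: continue
    p=w[l==i];q=p[:,:2]-p[:,:2].mean(0);U,S,V=np.linalg.svd(q,full_matrices=False)
    t=q@V[0];lo,hi=np.percentile(t,[.5,99.5]);s=q@V[1];a,b=np.percentile(s,[1,99]);mid=p[:,:2].mean(0)+V[0]*(lo+hi)/2+V[1]*(a+b)/2
    print(st[i],'mid',np.round(mid,4),'ang',np.degrees(np.arctan2(V[0,1],V[0,0])),'len',round(hi-lo,4),'wid',round(b-a,4),'ztop',np.round(np.percentile(p[:,2],[90,97]),4))
E
```

```text
time: 3.65
position: [0.4732, -0.3031, 0.2063]
tool_rot: [-1.369, -2.827, -0.001]
ft_force: [0.0, 0.2, -0.9]
grip_width: 0.999
grip_force: 0.0
3.7 [ 0.47325237 -0.30298326  0.20636895] [-1.36799112e+00 -2.82757183e+00 -1.75009084e-03] [-0.08542579  0.79021535 -0.58269129] [-0.28517822  0.20469085  0.91953519  1.7426206  -0.17069203  1.2785278
  1.34347296]
[ 266  162   26   66 1576] mid [ 0.4697 -0.3023] ang -50.65812578771811 len 0.0635 wid 0.0242 ztop [0.0431 0.0436]
[327 162  17  62 954] mid [ 0.5143 -0.2657] ang -51.14132895293835 len 0.0628 wid 0.0162 ztop [0.0335 0.0341]
```

View pics/w2.png

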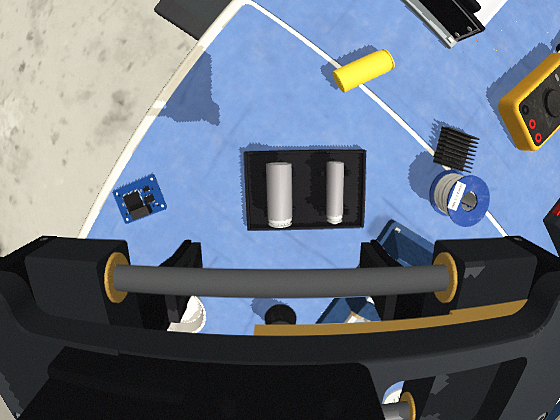

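The thick cell is the wider one at (279,195), the thin one is at (335,192), and both buttons point down in the image. Top height 0.0436 and axis spacing 57.7 mm agree with the text. Descending with opening 46 mm.

```bash
python3 -m inch '[[-1,1,-25,0,0,1],[-2,2,-65,0,0,1],[-2,2,-105,0,0,1],[-2,2,-125,0,0,1],[-2,2,-125,0,0,1],[-2,2,-125,0,0,1]]' 46 20
```

```text
time: 4.45
position: [0.4714, -0.3036, 0.0831]
tool_rot: [1.346, 2.836, 0.0]
ft_force: [-0.5, -0.2, 1.2]
grip_width: 0.538
grip_force: 0.0
```

```bash
python3 -m inch '[[-1,0,-20,0,0,0],[-1,0,-40,0,0,0],[-1,0,-52,0,0,0],[-1,0,-52,0,0,0]]' && python3 -m inch '[[0,0,0,0,0,0],[0,0,0,0,0,0],[0,0,0,0,0,0],[0,0,0,0,0,0],[0,0,0,0,0,0],[0,0,0,0,0,0]]' 20 25
```

```text
time: 4.95
position: [0.4682, -0.3028, 0.0281]
tool_rot: [-1.347, -2.835, 0.001]
ft_force: [-0.1, -0.1, -0.2]
grip_width: 0.529
grip_force: 0.0
time: 5.7
position: [0.4708, -0.3026, 0.0302]
tool_rot: [1.346, 2.836, 0.002]
ft_force: [3.2, 2.9, 5.0]
grip_width: 0.293
grip_force: 25.0
```

Grip confirmed at 25.5 mm. Lifting, carrying over to the holder and yawing −43.4°.

```bash
python3 -m inch '[[0,0,15,0,0,0],[0,0,45,0,0,0],[0,0,85,0,0,0],[0,15,120,0,0,-2],[0,45,145,0,0,-6],[0,85,150,0,0,-10],[0,130,150,0,0,-14],[2,175,150,0,0,-18],[4,220,150,0,0,-22],[6,265,150,0,0,-26],[8,310,150,0,0,-30],[10,355,150,0,0,-35],[13,395,150,0,0,-39],[16,425,150,0,0,-43.4],[16,443,150,0,0,-43.4],[16,443,150,0,0,-43.4]]' && python3 -m inch '[[0,0,0,-5,0.4,0],[0,0,0,-12,0.9,0],[0,0,0,-20,1.4,0],[0,0,0,-26,1.9,0],[0,0,0,-29.9,2.15,0],[0,0,0,-29.9,2.15,0],[0,0,0,-29.9,2.15,0]]' && python3 - <<'E'
from h import *
im,d,P=grab('wrist'); save(im,'w3.png');np.savez('pics/w3.npz',im=im,d=d,mtx=P['mtx'],T=P['T']); s=ctrl.get_state();print(s['position'],s['tool_rot'],s['joint_positions'],s['grip_width'])
from scipy.spatial.transform import Rotation as R
print(np.round(R.from_rotvec(s['tool_rot']).as_matrix(),3).tolist())
im,d,P=grab('scene');save(im,'s3.png',(160,90,300,195),5)
E
```

```text
time: 7.7
position: [0.485, 0.1396, 0.1794]
tool_rot: [2.299, 2.14, -0.002]
ft_force: [0.5, -0.2, -1.2]
grip_width: 0.29
grip_force: 25.0
time: 8.57
position: [0.4857, 0.138, 0.1801]
tool_rot: [2.007, 1.859, -0.535]
ft_force: [-0.7, -0.2, -0.7]
grip_width: 0.288
grip_force: 25.0
[0.4856556  0.13809743 0.18018032] [ 2.00695743  1.85931889 -0.53471317] [-1.03222413  0.28381331  0.49879531  1.75129399  0.29130041  1.45342193
 -0.68644877] 0.29101722731387825
[[0.067, 0.997, -0.036], [0.864, -0.076, -0.497], [-0.499, 0.002, -0.867]]
```

View pics/w3.png

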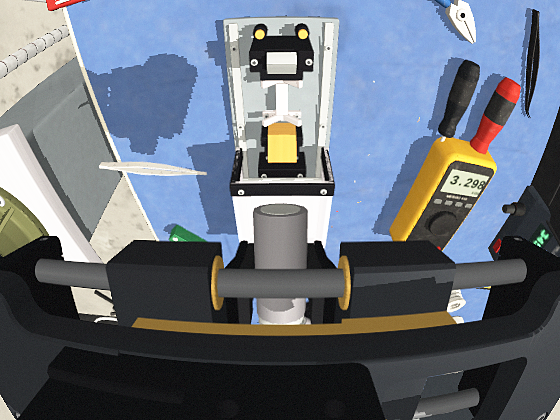

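The cell is held with its flat end facing up in the image (rim (255–305, ~207)), aligned with the holder. Checking the flat end's position relative to the TCP.

```bash
python3 - <<'E'
from h import *
z=np.load('pics/w3.npz');w=fcloud(z['d'],z)
from scipy.spatial.transform import Rotation as R
s=ctrl.get_state();M=R.from_rotvec(s['tool_rot']).as_matrix()
p=(w[195:250,245:315]-s['position'])@M*1000;q=p.reshape(-1,3);q=q[(abs(q[:,1])<16)&(abs(q[:,2])<20)]
print(len(q),np.round(np.percentile(q,[1,10,50,90,99],axis=0),1).tolist())
for a in(5,10,15,20,25,30):
    t=q[abs(q[:,0]-a)<2.5]
    if len(t): print(a,len(t),np.round([t[:,1].min(),t[:,1].max(),t[:,2].min()],1))
E
```

```text
2501 [[9.0, -13.6, -13.0], [17.0, -10.9, -12.1], [25.8, -0.7, -9.1], [31.7, 9.2, 1.3], [32.0, 14.2, 11.9]]
10 57 [-15.9  15.9  -1.5]
15 253 [-13.6  12.  -12.6]
20 560 [-13.7  11.9 -13.9]
25 585 [-13.8  11.6 -13.3]
30 1046 [-13.6  11.6 -13.7]
```

```bash
python3 -m inch '[[0,3,-20,0,0,0],[0,6,-55,0,0,0],[0.5,7,-85,0,0,0],[0.5,7,-105,0,0,0],[0.5,7,-112,0,0,0],[0.5,7,-112,0,0,0],[0.5,7,-112,0,0,0]]'
```

```text
time: 9.55
position: [0.4865, 0.1471, 0.0685]
tool_rot: [2.004, 1.861, -0.533]
ft_force: [-0.7, 0.8, 0.0]
grip_width: 0.292
grip_force: 25.0
```

```bash
python3 -m inch '[[0,-1,-5,0,0,0],[0,-1,-10,0,0,0],[0,-1,-14,0,0,0],[0,-1,-15,0,0,0],[0,-1,-15,0,0,0]]'; python3 - <<'E'
from h import *
im,d,P=grab('wrist');s=ctrl.get_state()
A=im[0:230,150:430];im2,d,P=grab('scene');B=im2[100:190,170:280]
A=cv2.resize(A,(400,329));B=cv2.resize(B,(400,329),interpolation=cv2.INTER_CUBIC);save(np.hstack([A,B]),'m4.png');print(s['position'],s['ft_force'])
E
```

```text
time: 10.18
position: [0.4858, 0.1458, 0.0525]
tool_rot: [2.004, 1.861, -0.536]
ft_force: [-0.5, 0.1, -0.3]
grip_width: 0.294
grip_force: 25.0
[0.48582946 0.14581125 0.05261552] [ 0.49961738  0.05591658 -0.80923191]
```

View pics/m4.png

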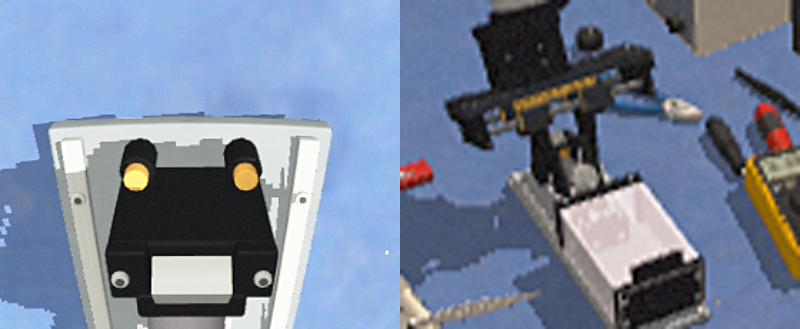

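```bash
python3 -m inch '[[0,2,-1,1.5,-0.1,0],[0.3,4,-2,4,-0.3,0],[0.4,6,-3.5,6.5,-0.5,0],[0.5,7.5,-5,8.5,-0.6,0],[0.5,7.5,-5.5,9,-0.65,0],[0.5,7.5,-5.5,9,-0.65,0],[0.5,7.5,-5.5,9,-0.65,0]]'
```

```text
time: 11.15
position: [0.4866, 0.1537, 0.0472]
tool_rot: [2.099, 1.951, -0.387]
ft_force: [0.6, 1.1, 2.2]
grip_width: 0.289
grip_force: 25.0
```

```bash
python3 -m inch '[[0,0,0,0,0,0],[0,0,0,0,0,0],[0,0,0,0,0,0],[0,0,0,0,0,0]]' 44 && python3 -m inch '[[0,4,10,0,0,0],[0.5,10,26,0,0,0],[1,18,48,0,0,0],[1.5,30,80,0,0,0],[1.5,30,80,5,-0.4,0],[1.5,20,90,13,-0.9,0],[1.5,0,100,21,-1.5,0],[1.5,-10,100,21,-1.5,0],[1.5,-10,100,21,-1.5,0]]' && python3 - <<'E'
from h import *
im,d,P=grab('wrist');s=ctrl.get_state();print(s['position'],s['tool_rot'])
np.savez('pics/w5.npz',im=im,d=d,mtx=P['mtx'],T=P['T']);A=im[0:270,140:420]
im2,_,_=grab('scene');B=im2[100:190,180:270];save(np.hstack([cv2.resize(A,(420,405)),cv2.resize(B,(380,405),interpolation=cv2.INTER_CUBIC)]),'m5.png')
w=fcloud(d,P);o=np.array([.487,.1557]);yd=np.array([.072,.9974]);xd=np.array([yd[1],-yd[0]])
v=w[:270,180:400].reshape(-1,3);v=v[~np.isnan(v[:,0])];h=np.c_[(v[:,:2]-o)@xd,(v[:,:2]-o)@yd,v[:,2]]*1000
for y in range(-64,60,5):
    t=h[(abs(h[:,0])<3)&(abs(h[:,1]-y)<1.5)]
    if len(t):print(y,np.round(np.percentile(t[:,2],[10,50,95]),1),end=' | ')
E
```

```text
time: 11.65
position: [0.4861, 0.1531, 0.0469]
tool_rot: [2.1, 1.951, -0.388]
ft_force: [0.5, -0.2, 1.3]
grip_width: 0.498
grip_force: 0.0
time: 12.78
position: [0.4881, 0.1432, 0.1481]
tool_rot: [-2.302, -2.136, -0.004]
ft_force: [-0.7, -0.3, 1.1]
grip_width: 0.506
grip_force: 0.0
[0.48774891 0.14445716 0.14755397] [-2.2995274  -2.1386764  -0.00244269]
-64 [13.7 14.3 33. ] | -59 [20.1 25.5 30.2] | -54 [29.9 31.4 31.7] | -44 [54.3 55.2 55.5] | -39 [48.6 50.6 52.6] | -34 [44.6 44.7 44.9] | -29 [59.7 60.6 62.7] | -24 [64.  65.  67.3] | -19 [63.9 65.  66.4] | -14 [62.3 63.3 64.8] | -9 [60.9 61.7 63. ] | -4 [59.1 59.8 61.5] | 1 [56.4 58.3 60. ] | 6 [55.5 56.4 57.6] | 11 [53.4 54.5 55.5] | 16 [52.1 52.6 53.8] | 21 [ 50.2  51.1 217. ] | 26 [47.9 48.6 50.4] | 31 [55.3 55.8 56.7] | 36 [55.5 56.5 57.9] | 41 [59.  60.2 61.5] | 46 [60.8 62.4 63.7] | 51 [38.6 51.8 57.5] | 56 [ 8.5  9.4 10.4] |
```

View pics/m5.png

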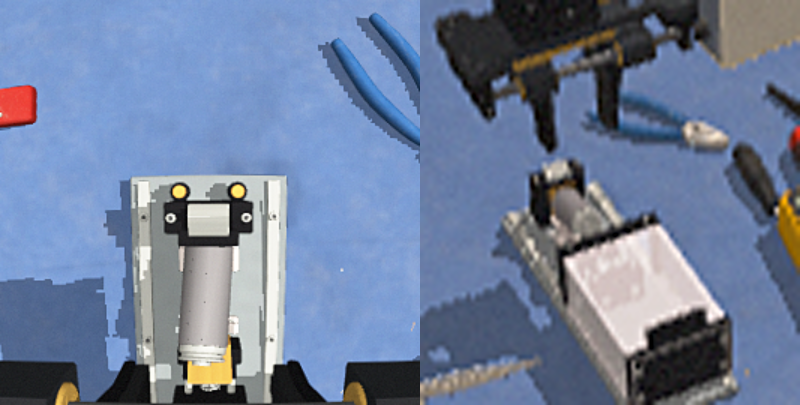

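The cell sits with its flat end under the hood and its button end on the lip, leaning ~20°; it seems slightly skewed to −x at the button end. Measuring the skew.

```bash
python3 - <<'E'
from h import *
z=np.load('pics/w5.npz');w=fcloud(z['d'],z);o=np.array([.487,.1557]);yd=np.array([.072,.9974]);xd=np.array([yd[1],-yd[0]])
v=w[:290,180:400].reshape(-1,3);v=v[~np.isnan(v[:,0])];h=np.c_[(v[:,:2]-o)@xd,(v[:,:2]-o)@yd,v[:,2]]*1000
for y in (-28,-24,-18,-12,-6,0,6,12,18,24):
    top=np.median(h[(abs(h[:,0])<3)&(abs(h[:,1]-y)<1.5)][:,2]);t=h[(abs(h[:,1]-y)<1.5)&(h[:,2]>top-11)&(abs(h[:,0])<18)]
    print(y,round(top,1),np.round(np.percentile(t[:,0],[1,99]),1),np.percentile(t[:,0],[1,99]).mean().round(1))
for nm,c in(('hood',(h[:,1]>31)&(h[:,1]<48)&(h[:,2]>53)),('lip',(h[:,1]>-45)&(h[:,1]<-36)&(h[:,2]>47)&(h[:,2]<57)&(abs(h[:,0])<20))):print(nm,np.round(np.percentile(h[c][:,0],[1,50,99]),1))
E
```

```text
-28 63.6 [-15.5   7.4] -4.0
-24 65.0 [-15.6   8.6] -3.5
-18 64.4 [-15.5   9.4] -3.0
-12 62.8 [-14.6   9.4] -2.6
-6 60.7 [-14.7   9.9] -2.4
0 58.8 [-13.9  10.3] -1.8
6 56.4 [-13.9  10.2] -1.8
12 54.2 [-13.1  11.2] -1.0
18 219.8 [-17.5  17.5] 0.0
24 49.9 [-12.4  12.1] -0.2
hood [-21.7  -0.3  21. ]
lip [-11.4  -0.1  12.1]
```

Button end is 4 mm off to −x. I'll straighten it with a light squeeze (5 N) near the raised end before pressing.

```bash
python3 -m inch '[[-1,-2,-15,0,0,0],[-1.5,-3,-45,0,0,0],[-1.5,-3,-75,0,0,0],[-1.5,-3,-92,0,0,0],[-1.5,-3,-94,0,0,0],[-1.5,-3,-94,0,0,0]]' 44 5 && python3 -m inch '[[0,0,0,0,0,0],[0,0,0,0,0,0],[0,0,0,0,0,0],[0,0,0,0,0,0],[0,0,0,0,0,0],[0,0,0,0,0,0]]' 24 5
```

```text
time: 13.62
position: [0.4868, 0.1406, 0.0535]
tool_rot: [-2.301, -2.138, -0.003]
ft_force: [1.1, -0.6, 0.4]
grip_width: 0.507
grip_force: 0.0
time: 14.38
position: [0.4865, 0.1404, 0.0533]
tool_rot: [-2.301, -2.137, -0.003]
ft_force: [0.4, 0.7, 1.2]
grip_width: 0.299
grip_force: 5.0
```

```bash
python3 -m inch '[[0,0,0,0,0,0],[0,0,0,0,0,0],[0,0,10,0,0,0],[0,0,35,0,0,0],[0,0,70,0,0,0],[0,0,95,0,0,0],[0,0,95,0,0,0]]' 40 && python3 - <<'E'
from h import *
im,d,P=grab('wrist');s=ctrl.get_state();print(s['position'])
w=fcloud(d,P);o=np.array([.487,.1557]);yd=np.array([.072,.9974]);xd=np.array([yd[1],-yd[0]])
v=w[:290,180:400].reshape(-1,3);v=v[~np.isnan(v[:,0])];h=np.c_[(v[:,:2]-o)@xd,(v[:,:2]-o)@yd,v[:,2]]*1000
for y in (-28,-24,-18,-12,-6,0,6,12,18,24):
    top=np.median(h[(abs(h[:,0])<3)&(abs(h[:,1]-y)<1.5)&(h[:,2]<80)][:,2]);t=h[(abs(h[:,1]-y)<1.5)&(h[:,2]>top-11)&(abs(h[:,0])<18)&(h[:,2]<80)]
    print(y,round(top,1),np.round(np.percentile(t[:,0],[1,99]),1),np.percentile(t[:,0],[1,99]).mean().round(1))
E
```

```text
time: 15.25
position: [0.4879, 0.1408, 0.1506]
tool_rot: [-2.302, -2.138, -0.01]
ft_force: [0.9, 1.7, -0.0]
grip_width: 0.462
grip_force: 0.0
[0.48682507 0.1405239  0.14902863]
-28 61.2 [-12.2  11.3] -0.4
-24 66.1 [-12.1  11.3] -0.4
-18 65.0 [-12.9  11.9] -0.5
-12 63.2 [-12.8  11.8] -0.5
-6 60.7 [-12.9  12.2] -0.3
0 58.8 [-12.1  12.3] 0.1
6 56.4 [-12.1  11.5] -0.3
12 54.5 [-12.1  11.5] -0.3
18 52.0 [-12.1  12.5] 0.2
24 49.7 [-12.2  12.6] 0.2
```

Straight now (offset ≤0.5 mm). Close the fingers and come down just over the raised end.

```bash
python3 -m inch '[[-1,-3,0,0,0,0],[-1.5,-5,-10,0,0,0],[-1.5,-5,-25,0,0,0],[-1.5,-5,-45,0,0,0],[-1.5,-5,-60,0,0,0],[-1.5,-5,-62,0,0,0],[-1.5,-5,-62,0,0,0]]' 0 20 && python3 -m inch '[[0,0,-2,0,0,0],[0,0,-4,0,0,0],[0,0,-6,0,0,0],[0,0,-7,0,0,0],[0,0,-8,0,0,0]]'
```

```text
time: 16.18
position: [0.485, 0.1353, 0.0861]
tool_rot: [-2.301, -2.137, -0.002]
ft_force: [0.0, -0.2, 0.1]
grip_width: 0.001
grip_force: 0.0
time: 16.8
position: [0.4862, 0.1349, 0.0795]
tool_rot: [2.302, 2.137, 0.005]
ft_force: [-0.4, -0.9, 7.8]
grip_width: 0.004
grip_force: 4.3
```

```bash
python3 -m inch '[[0,0,-0.5,0,0,0],[0,0,-1,0,0,0],[0,0,-1.5,0,0,0],[0,0,-2,0,0,0]]'; python3 -m inch '[[0,0,-0.5,0,0,0],[0,0,-1,0,0,0],[0,0,-1.5,0,0,0],[0,0,-2,0,0,0]]'
```

```text
time: 17.3
position: [0.4865, 0.1344, 0.0779]
tool_rot: [2.302, 2.137, 0.005]
ft_force: [-0.7, -3.9, 9.6]
grip_width: 0.006
grip_force: 4.9
time: 17.8
position: [0.487, 0.1341, 0.0763]
tool_rot: [2.302, 2.136, 0.006]
ft_force: [-1.1, -4.2, 12.1]
grip_width: 0.007
grip_force: 5.5
```

```bash
for i in 1 2 3; do python3 -m inch '[[0,0,-0.7,0,0,0],[0,0,-1.4,0,0,0],[0,0,-2,0,0,0]]' | egrep 'pos|ft_'; done
```

```text
position: [0.4854, 0.1351, 0.0726]
ft_force: [0.0, 0.0, -0.6]
position: [0.4845, 0.1354, 0.0698]
ft_force: [0.3, -0.8, 0.0]
position: [0.4851, 0.1353, 0.0686]
ft_force: [-1.2, -0.6, 5.5]
```

First give occurred; contact again at the half-seated height. Continuing.

```bash
for i in 1 2 3; do python3 -m inch '[[0,0,-0.5,0,0,0],[0,0,-1,0,0,0],[0,0,-1.5,0,0,0]]' | egrep 'pos|ft_'; done
```

```text
position: [0.4858, 0.1352, 0.0679]
ft_force: [-2.2, -1.8, 12.1]
position: [0.4867, 0.1351, 0.0671]
ft_force: [-1.6, -1.8, 12.8]
position: [0.4846, 0.1353, 0.0634]
ft_force: [-0.7, -0.8, 3.8]
```

Second give; tip now at ~49 mm. One slight confirming press, then lift off and look.

```bash
python3 -m inch '[[0,0,-0.6,0,0,0],[0,0,-1.2,0,0,0],[0,0,-1.8,0,0,0],[0,0,-1.8,0,0,0]]' | egrep 'pos|ft_'; python3 -m inch '[[0,0,4,0,0,0],[0,0,15,0,0,0],[0,0,40,0,0,0],[0,0,70,0,0,0],[0,0,92,0,0,0],[0,0,92,0,0,0],[0,0,92,0,0,0]]' && python3 - <<'E'
from h import *
im,d,P=grab('wrist');save(im,'w6.png',(160,60,400,270),3);s=ctrl.get_state();print(s['position'])
w=fcloud(d,P);o=np.array([.487,.1557]);yd=np.array([.072,.9974]);xd=np.array([yd[1],-yd[0]])
v=w[:290,180:400].reshape(-1,3);v=v[~np.isnan(v[:,0])];h=np.c_[(v[:,:2]-o)@xd,(v[:,:2]-o)@yd,v[:,2]]*1000
for y in (-48,-44,-40,-36,-32,-28,-24,-18,-12,-6,0,6,12,18,24):
    q=h[(abs(h[:,0])<3)&(abs(h[:,1]-y)<1.5)&(h[:,2]<80)]
    if not len(q):continue
    top=np.median(q[:,2]);t=h[(abs(h[:,1]-y)<1.5)&(h[:,2]>top-11)&(abs(h[:,0])<18)&(h[:,2]<80)]
    print(y,round(top,1),np.round(np.percentile(t[:,0],[1,99]),1))
E
```

```text
position: [0.485, 0.1352, 0.063]
ft_force: [-3.7, -1.7, 11.7]
time: 21.42
position: [0.4843, 0.1352, 0.1531]
tool_rot: [-2.301, -2.137, -0.0]
ft_force: [-0.2, -0.7, -0.4]
grip_width: 0.009
grip_force: 0.0
[0.48403402 0.13504282 0.15272812]
-44 50.4 [-14.5  14.7]
-40 46.7 [-17.1  17.9]
-36 41.3 [-17.   17.8]
-32 37.6 [-11.2  12.1]
-28 46.6 [-11.   11.6]
-24 47.2 [-11.8  11.6]
-18 48.0 [-11.7  12.4]
-12 48.0 [-11.6  12.3]
-6 48.0 [-11.5  12.2]
0 47.7 [-11.5  12.1]
6 48.0 [-12.3  12.1]
12 47.9 [-12.2  12.1]
18 47.9 [-12.1  12. ]
24 47.7 [-12.1  12. ]
```

View pics/w6.png

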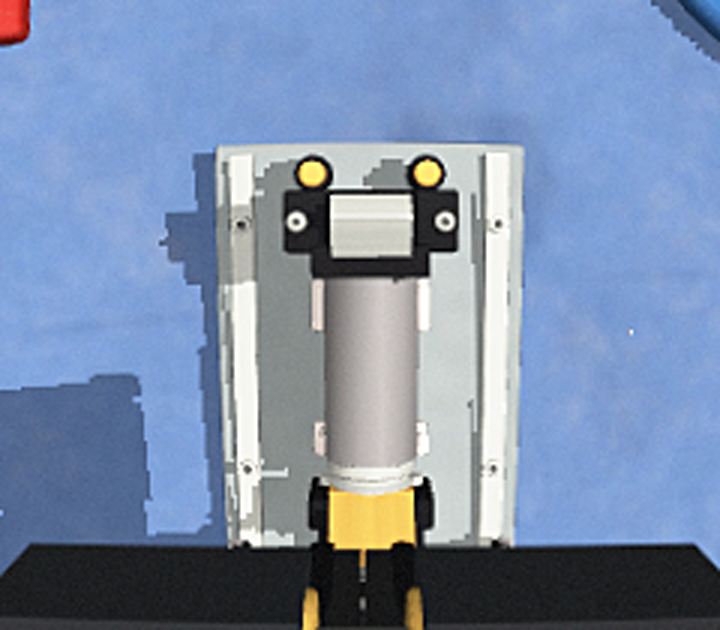

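The cell lies level (top 48 mm along its length), flat end under the hood, brass jaw closed on the button. Fingers are off. Now going behind the guard.

```bash
python3 -m inch '[[-1,-20,5,0,0,0],[-3,-55,5,0,0,0],[-6,-95,5,0,0,0],[-9,-135,5,0,0,0],[-11,-170,5,0,0,0],[-12.5,-192,0,0,0,0],[-12.5,-195,-30,0,0,0],[-12.5,-195,-60,0,0,0],[-12.5,-195,-90,0,0,0],[-12.5,-195,-104,0,0,0],[-12.5,-195,-104,0,0,0],[-12.5,-195,-104,0,0,0]]' && python3 -m inch '[[0.3,4,0,0,0,0],[0.7,10,0,0,0,0],[1.2,16,0,0,0,0],[1.7,23,0,0,0,0],[2.2,30,0,0,0,0],[2.2,30,0,0,0,0]]'
```

```text
time: 22.98
position: [0.473, -0.06, 0.0507]
tool_rot: [-2.302, -2.138, -0.004]
ft_force: [-0.2, 0.2, 0.3]
grip_width: 0.006
grip_force: 0.0
time: 23.72
position: [0.4745, -0.0287, 0.0497]
tool_rot: [-2.299, -2.138, -0.002]
ft_force: [-0.5, 0.2, 0.1]
grip_width: 0.007
grip_force: 0.0
```

```bash
python3 -m inch '[[0.4,6,0,0,0,0],[0.9,12,0,0,0,0],[1.3,18,0,0,0,0]]' | egrep 'pos|ft_'; python3 - <<'E'
from h import *
im,d,P=grab('scene');save(im,'s7.png',(180,110,280,195),7)
E
```

```text
position: [0.4756, -0.0114, 0.0497]
ft_force: [-0.5, -1.5, 0.6]
```

View pics/s7.png

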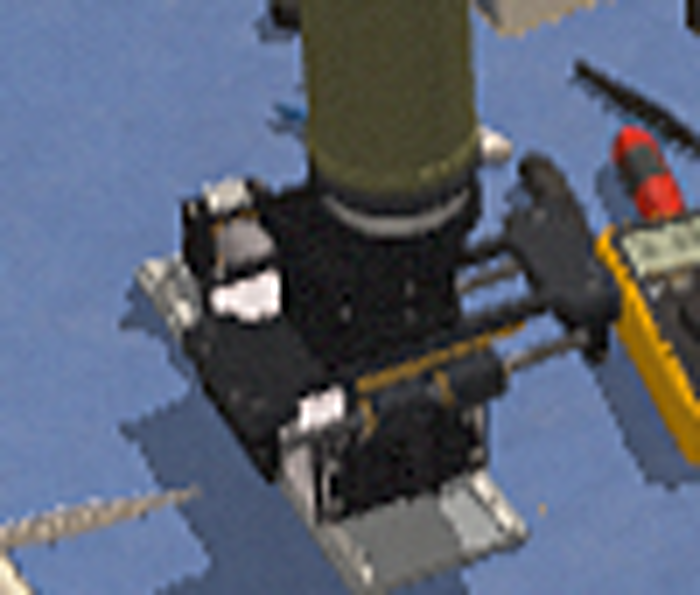

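The guard is being pushed ahead (plate exposed behind it, 1.5 N). Continuing.

```bash
python3 -m inch '[[0.5,7,0,0,0,0],[1,14,0,0,0,0],[1.5,21,0,0,0,0],[2,28,0,0,0,0],[2.5,35,0,0,0,0],[3,42,0,0,0,0],[3.5,49,0,0,0,0],[4,56,0,0,0,0],[4.3,60,0,0,0,0]]' | egrep 'pos|ft_'; for i in 1 2 3 4; do python3 -m inch '[[0.1,1.5,0,0,0,0],[0.2,3,0,0,0,0],[0.3,4.5,0,0,0,0]]' | egrep 'pos|ft_'; done
```

```text
position: [0.4801, 0.0489, 0.0498]
ft_force: [-1.2, -1.8, 0.2]
position: [0.4803, 0.0515, 0.0498]
ft_force: [-1.8, -6.4, -0.2]
position: [0.4805, 0.0545, 0.0498]
ft_force: [-1.8, -8.2, 1.3]
position: [0.481, 0.0609, 0.0498]
ft_force: [-0.4, -0.2, 0.0]
position: [0.4814, 0.0635, 0.0499]
ft_force: [-2.2, -11.3, 5.1]
```

Resistance peaked, dropped (click), then hit the end stop at holder y ≈ −92 (plate at −83). Retreating and checking.

```bash
python3 -m inch '[[-0.5,-8,0,0,0,0],[-2,-25,0,0,0,0],[-3,-45,0,0,0,0],[-4,-60,20,0,0,0],[-4,-60,60,0,0,0],[-4,-60,110,0,0,0],[-4,-60,150,0,0,0],[-4,-40,190,0,0,0],[-4,0,210,0,0,0],[-4,50,210,0,0,0],[-4,80,210,0,0,0],[-4,80,210,0,0,0]]' && python3 - <<'E'
from h import *
im,d,P=grab('wrist');A=im[40:300,150:430]
w=fcloud(d,P);o=np.array([.487,.1557]);yd=np.array([.072,.9974]);xd=np.array([yd[1],-yd[0]])
v=w[:290,180:400].reshape(-1,3);v=v[~np.isnan(v[:,0])];h=np.c_[(v[:,:2]-o)@xd,(v[:,:2]-o)@yd,v[:,2]]*1000
q=h[(h[:,2]>66)&(h[:,2]<90)&(abs(h[:,0])<45)];print('guard',np.percentile(q[:,1],[1,50,99]))
im,d,P=grab('scene');B=im[110:200,180:290]
save(np.hstack([cv2.resize(A,(400,371)),cv2.resize(B,(400,371),interpolation=cv2.INTER_CUBIC)]),'m8.png')
E
```

```text
time: 28.28
position: [0.4767, 0.1487, 0.2595]
tool_rot: [-2.295, -2.142, -0.002]
ft_force: [-0.6, -0.2, -0.4]
grip_width: 0.007
grip_force: 0.0
guard [-61.14017396  -1.79489314  52.20028148]
```

View pics/m8.png

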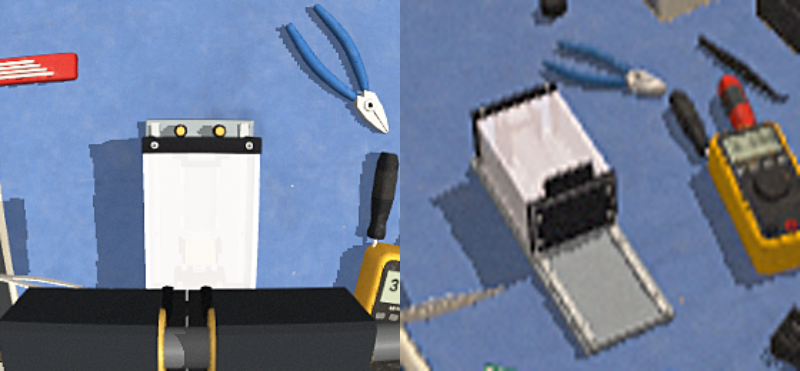

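The guard covers the holder fully, front bar at holder y=+52, having travelled 105 mm. Robot is clear.

```bash
python3 -c "
from bench import ctrl
print(ctrl.close_job())"
```

```text
the job is handed in; nothing more can be done
None
```

The job is handed in at about 28 s: the thick cell measured level under the hood with the jaw on its button, and the guard went to its end stop after the push force peaked and dropped, which I took as the latch click. I did not check the thin cell, heat sink or loupe by camera afterwards.

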